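# Put four mixed-up sample jars back into their own spill trays

### The arm

A 6-joint arm with a two-finger parallel gripper is mounted at the origin on the work surface. World frame = base frame: x ahead of the robot, y to its left, z up, the work surface at z = 0. Lengths are in m, angles in rad, forces in N, time in s.
With the tool pointing down it reaches from about 0.225 to 0.725 m from the base axis. Payload 3.1 kg.
Tool frame: the origin (TCP) lies midway between the tips of the shut fingers; the grasp point (between the pads) lies 19 mm behind it (env.grip_depth is the z of the grasp point in the tool frame, in m); z points along the fingers, y is the direction in which the jaws open and shut (so a half turn about z gives the same grasp; the last joint's range is limited). The gripper opens to 85 mm and grips with 20 to 120 N. Pads are 22 mm wide; open, the fingers measure 114 mm over their backs; the gripper's body (76 mm by 85 mm) begins 54 mm behind the grasp point. The pads swing forward as they close: fully open they stand 13 mm farther back than shut.
Start: joints at [1.154, 0.048, 0.099, 1.622, 0, 1.443], TCP at [0.15, 0.503, 0.231] pointing down, gripper open.
Joint ranges: [-2.91, 2.91], [-0.99, 1.94], [-1.21, 1.42], [-2.12, 2.29], [-1.49, 1.47], [-3.14, 3.14]. Speed limits (rad/s): [2.79, 2.79, 3.14, 3.14, 3.14, 3.14].

### API

Orientations are given as a rotation vector (axis times angle).
In Python, from rig import env gives the robot as it stands. Calls block until the motion is done:
- env.reach(position, orientation): joint-space move of the TCP to a pose.
- env.move_linear(position, rotation=None, speed=0.15, stop_force=None): straight line of the TCP; rotation=None keeps the orientation; speed is the mean speed in m/s. With stop_force (N) it stops when the force on the tool has changed by that much, and returns True; else False.
- env.set_joints(angles): joint-space move.
- env.grip(opening, squeeze=None): finger opening in m; squeeze is the grip in N (None keeps the last); returns when the fingers have stopped.
- env.sleep(seconds).
- env.solve_ik(position, orientation): joint angles nearest the present ones, or None.
- env.capture(name): name is "scene" or "top" or "wrist"; returns the picture (400x640x3 uint8, red, green, blue); there is no depth.
- env.get_calibration(name): a dict with "fx", "fy", "cx", "cy" (pixels), "dist_coeffs" ([k1, k2, p1, p2, k3] as OpenCV has them; the pictures are not rectified), "rvec" (rotation vector, rad) and "tvec" (3), from world to camera coordinates, as OpenCV has them. Camera axes: x right, y down, z forward; pixel columns grow to the right and rows downward; lengths in m; the calibration is good to about 2 mm. A picture is of the moment at which its call begins: read the wrist's pose just before it. get_calibration takes no time and is no camera call; for the wrist camera it gives the pose at the moment of the call.
A pose or a line that the arm cannot do raises env.Unreachable and nothing moves.
- env.sign_off(): hands the job in, once; it reports no verdict.
Trained networks look in the newest picture that a camera, given by its name, has taken for a name from the list of things; names that differ only in an ending like _2 or _b are one class to them, and where a whole thing is asked for, a point or a joint stands for the part that bears it (a point fixed in the world has none). Each returns a list of dicts, best first, with "p" (0 to 1); they miss things now and then, are a little off and sometimes report something else, mostly with a low value. They report only what shows in the picture. A call takes as long as a camera call. They do not tell look-alikes from the thing itself.
- env.look_for(camera, name): "point" ([x, y, z] in m, in the coordinates of the camera as it stood for that picture, good to about 4 mm: the middle of the surface that is visible of it).
- env.landmark_of(camera, name): "point" ([x, y, z] in m, in the coordinates of the camera as it stood for that picture, good to about 4 mm: a listed point, or the origin of a listed thing).
Readings, each from a call of its own:
- env.read_clock(): time.
- env.read_joint_pos(): joint angles.
- env.read_qvel(): joint speeds.
- env.read_tau(): joint torques, N m.
- env.read_tool_pos(): TCP position.
- env.read_orientation(): TCP orientation.
- env.read_ft_force(): force on the tool from outside, world axes, zero at the start.
- env.read_torque(): the same for the moment, N m.
- env.read_opening(): finger opening in m.
Only numpy, scipy, OpenCV 4.12 (cv2) and the standard library are available. Lean on these libraries where they do the work, as an engineer would, in place of code of your own. Each camera call takes 0.05 s, during which the arm holds its last target. There are 200 camera calls.

### The job

The four sample jars have been put back in each other's spill trays. Bring every jar to the tray of its cap's colour, standing upright and flat on the tray's floor, and use the empty white tray as the parking place on the way. Wet jars must never stand on the bare bench: set them down only in trays, without dropping them, and leave the porcelain crucible where it is.

Things in the scene. Friction and masses are not known exactly. Their poses are not given: they have to be found in the camera images.
- jar_red: white round plastic sample jar with a red screw cap and a red band low on its body; loose, 0.1 to 0.21 kg, 84 mm tall: straight body 46 mm in diameter up to 58 mm, then a shoulder, cap 37 mm in diameter from 64 to 84 mm. Origin at the centre of its underside, z up
- jar_blue: white round plastic sample jar with a blue screw cap and a blue band low on its body; loose, 0.1 to 0.21 kg, 84 mm tall: straight body 46 mm in diameter up to 58 mm, then a shoulder, cap 37 mm in diameter from 64 to 84 mm. Origin at the centre of its underside, z up
- jar_yellow: white round plastic sample jar with a yellow screw cap and a yellow band low on its body; loose, 0.1 to 0.21 kg, 84 mm tall: straight body 46 mm in diameter up to 58 mm, then a shoulder, cap 37 mm in diameter from 64 to 84 mm. Origin at the centre of its underside, z up
- jar_green: white round plastic sample jar with a green screw cap and a green band low on its body; loose, 0.1 to 0.21 kg, 84 mm tall: straight body 46 mm in diameter up to 58 mm, then a shoulder, cap 37 mm in diameter from 64 to 84 mm. Origin at the centre of its underside, z up
- tray_red: red square spill tray, fixed to the bench: 84 mm square outside, 66 mm square inside, walls 9 mm thick, rim 14 mm above the bench, inner floor 6 mm above the bench; home of the red-capped jar, at the start it holds a jar of another colour. Origin at the centre of its underside, on the bench; z up, x and y along its sides
- tray_blue: blue square spill tray, fixed to the bench: 84 mm square outside, 66 mm square inside, walls 9 mm thick, rim 14 mm above the bench, inner floor 6 mm above the bench; home of the blue-capped jar, at the start it holds a jar of another colour. Origin at the centre of its underside, on the bench; z up, x and y along its sides
- tray_yellow: yellow square spill tray, fixed to the bench: 84 mm square outside, 66 mm square inside, walls 9 mm thick, rim 14 mm above the bench, inner floor 6 mm above the bench; home of the yellow-capped jar, at the start it holds a jar of another colour. Origin at the centre of its underside, on the bench; z up, x and y along its sides
- tray_green: green square spill tray, fixed to the bench: 84 mm square outside, 66 mm square inside, walls 9 mm thick, rim 14 mm above the bench, inner floor 6 mm above the bench; home of the green-capped jar, at the start it holds a jar of another colour. Origin at the centre of its underside, on the bench; z up, x and y along its sides
- tray_white: white square spill tray, fixed to the bench: 84 mm square outside, 66 mm square inside, walls 9 mm thick, rim 14 mm above the bench, inner floor 6 mm above the bench; empty at the start: the parking place. Origin at the centre of its underside, on the bench; z up, x and y along its sides
- crucible: small white porcelain crucible, an open cup 42 mm in diameter at the rim and 36 mm tall, loose, standing on the bench among the trays; not to be moved. Origin at the centre of its underside. Everything else that lies among the trays is flat (under 20 mm); the taller equipment (up to 0.22 m) stands at the back of the bench beyond x = 0.76 m and at its sides beyond 0.42 m left or right
There are look-alikes about, which are no part of the job. What is shaped like the jar_yellow but orange or turquoise is not meant.

How it is judged:
On the way:
1. one of the jars stands in the white parking tray (((horizontal distance between jar_red and tray_white below 0.015 m and z of jar_red in the frame of tray_white below 0.009 m and angle between jar_red's own z axis and vertical below 0.1 rad) or (horizontal distance between jar_blue and tray_white below 0.015 m and z of jar_blue in the frame of tray_white below 0.009 m and angle between jar_blue's own z axis and vertical below 0.1 rad) or (horizontal distance between jar_yellow and tray_white below 0.015 m and z of jar_yellow in the frame of tray_white below 0.009 m and angle between jar_yellow's own z axis and vertical below 0.1 rad) or (horizontal distance between jar_green and tray_white below 0.015 m and z of jar_green in the frame of tray_white below 0.009 m and angle between jar_green's own z axis and vertical below 0.1 rad))), for 0.2 s.
At the end, for the whole second after the job is handed in: each jar stands at rest in the tray of its own colour: its centre within 15 mm of the tray's centre, its underside on the tray's floor (at most 9 mm above the bench, the floor being at 6 mm), upright within 0.1 rad (horizontal distance between jar_red and tray_red below 0.015 m and z of jar_red in the frame of tray_red below 0.009 m and angle between each of jar_red, jar_blue, jar_yellow, jar_green's own z axis and vertical below 0.1 rad and linear speed of each of jar_red, jar_blue, jar_yellow, jar_green below 0.02 m/s and horizontal distance between jar_blue and tray_blue below 0.015 m and z of jar_blue in the frame of tray_blue below 0.009 m and horizontal distance between jar_yellow and tray_yellow below 0.015 m and z of jar_yellow in the frame of tray_yellow below 0.009 m and horizontal distance between jar_green and tray_green below 0.015 m and z of jar_green in the frame of tray_green below 0.009 m); the robot touches nothing.
It fails at once if a jar touches the bench or falls over (height (world z) of any of jar_red, jar_blue, jar_yellow, jar_green below 0.003 m or angle between any of jar_red, jar_blue, jar_yellow, jar_green's own z axis and vertical above 0.6 rad).
It fails at once if a jar is dropped or flung ((linear speed of jar_red above 0.45 m/s and contact force between the fingers and jar_red below 0.05 N) or (linear speed of jar_blue above 0.45 m/s and contact force between the fingers and jar_blue below 0.05 N) or (linear speed of jar_yellow above 0.45 m/s and contact force between the fingers and jar_yellow below 0.05 N) or (linear speed of jar_green above 0.45 m/s and contact force between the fingers and jar_green below 0.05 N)).
It fails at once if the crucible is disturbed (distance of crucible from where it was at the start of the episode above 0.015 m or angle between crucible's own z axis and vertical above 0.3 rad).
It also fails if it takes over 141 s, if anything falls off the work surface, if the arm or the gripper's body presses on something with over 40 N, if the wrist force passes 120 N, or if a joint passes its speed limit or range.

## Working session

There is one attempt and no reset: what is moved stays moved. The work goes in short steps, each a Python script; the robot and the scene stay as the last script left them, time stands still between calls to the robot, and variables do not carry over. Pictures are saved under pics/ and viewed, about 12 in all and at most 16, crops included, and the job is handed in when it is done.

```bash
ls; mkdir -p pics
cat > h.py <<'E'
import numpy as np, cv2
from rig import env
def snap(cam,fn):
    c=env.get_calibration(cam); im=env.capture(cam); cv2.imwrite('pics/'+fn,im[:,:,::-1]); return im,c
def K(c): return np.array([[c['fx'],0,c['cx']],[0,c['fy'],c['cy']],[0,0,1]])
def world(c,p):
    R=cv2.Rodrigues(np.array(c['rvec'],float))[0]; return R.T@(np.array(p)-np.array(c['tvec']).ravel())
def pix(c,P): return cv2.projectPoints(np.array([P],float),np.array(c['rvec'],float),np.array(c['tvec'],float),K(c),np.array(c['dist_coeffs'],float))[0].ravel()
def onplane(c,uv,z):
    x=cv2.undistortPoints(np.array([[uv]],float),K(c),np.array(c['dist_coeffs'],float)).ravel()
    R=cv2.Rodrigues(np.array(c['rvec'],float))[0]; o=-R.T@np.array(c['tvec']).ravel(); d=R.T@np.array([x[0],x[1],1.])
    return o+d*(z-o[2])/d[2]
E
python3 - <<'E'
from h import *
for cam in ('top','scene'):
    im,c=snap(cam,cam+'0.png')
    print(cam,world(c,[0,0,0]).round(3))
    for n in ['jar_red','jar_blue','jar_yellow','jar_green','tray_red','tray_blue','tray_yellow','tray_green','tray_white','crucible']:
        for d in env.landmark_of(cam,n)[:3]:
            w=world(c,d['point']); print(n,round(d['p'],2),w.round(3),pix(c,w).round(0))
E
```

```text
pics
top [ 0.48  -0.044  1.072]
jar_red 0.76 [ 0.476 -0.011  0.004] [318. 219.]
jar_yellow 0.95 [ 0.483 -0.125 -0.001] [367. 216.]
jar_yellow 0.7 [ 0.392 -0.343  0.001] [461. 255.]
jar_yellow 0.67 [ 0.597 -0.27  -0.002] [429. 167.]
jar_green 0.94 [0.653 0.181 0.001] [236. 143.]
tray_red 0.69 [0.656 0.186 0.002] [234. 142.]
tray_red 0.58 [ 0.484 -0.244  0.003] [419. 216.]
tray_blue 0.93 [ 0.653  0.187 -0.001] [234. 143.]
tray_yellow 0.72 [ 0.484 -0.005 -0.003] [315. 216.]
tray_green 0.66 [ 0.627 -0.133  0.   ] [370. 154.]
tray_white 0.81 [ 0.489  0.225 -0.   ] [217. 213.]
crucible 0.73 [ 0.646 -0.003 -0.005] [315. 146.]
scene [ 1.087 -0.689  0.918]
jar_red 0.75 [ 0.48  -0.01   0.004] [314. 178.]
jar_blue 0.74 [ 0.63  -0.137  0.008] [327. 238.]
jar_yellow 0.98 [ 0.505 -0.373  0.002] [212. 276.]
jar_yellow 0.96 [ 0.483 -0.242  0.006] [248. 233.]
jar_yellow 0.9 [ 0.396 -0.344  0.001] [189. 242.]
jar_green 0.78 [0.652 0.183 0.008] [414. 168.]
jar_green 0.34 [ 0.487  0.227 -0.001] [372. 135.]
tray_red 0.73 [ 0.485 -0.241 -0.001] [250. 236.]
tray_blue 0.76 [0.657 0.186 0.001] [416. 170.]
tray_yellow 0.76 [ 0.484 -0.005 -0.001] [316. 180.]
tray_green 0.71 [ 0.627 -0.137 -0.004] [326. 240.]
tray_white 0.87 [ 0.485  0.225 -0.001] [371. 135.]
crucible 0.54 [0.65  0.18  0.004] [412. 169.]
```

View pics/top0.png

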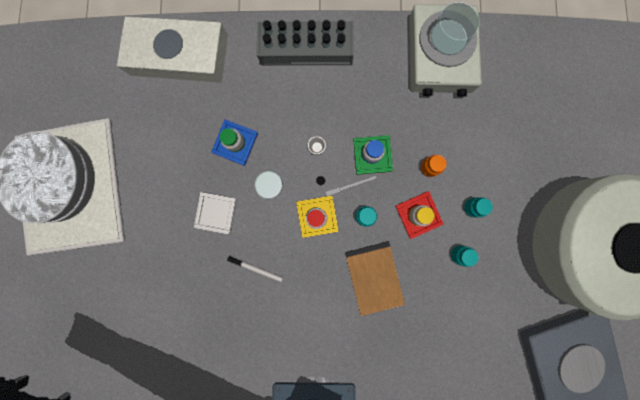

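View pics/scene0.png

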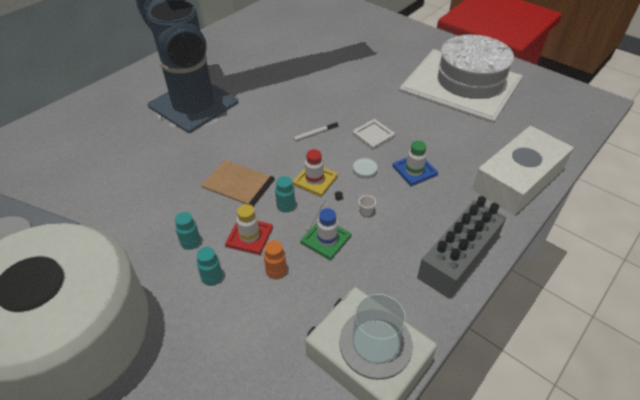

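Top view: green jar (230,139) is in the blue tray, blue jar (374,150) in the green tray, red jar (317,217) in the yellow tray and yellow jar (425,215) in the red tray. The white tray is at (215,213) and the crucible at (316,146). Look-alikes to avoid are turquoise at (367,216), (480,207), (466,256) and orange at (433,165). Next I measure caps and trays by colour and check the result in a crop.

```bash
cat > meas.py <<'E'
from h import *
import json
im,c=snap('top','top1.png')
hsv=cv2.cvtColor(im,cv2.COLOR_RGB2HSV)
rng={'red':[(0,6),(174,180)],'blue':[(100,125)],'yellow':[(20,33)],'green':[(50,75)]}
trays={'red':(.484,-.242),'blue':(.655,.186),'yellow':(.484,-.005),'green':(.627,-.135),'white':(.487,.225)}
init={'red':'yellow','blue':'green','yellow':'red','green':'blue'}
vis=cv2.resize(im[100:270,190:500],None,fx=2.5,fy=2.5,interpolation=cv2.INTER_CUBIC); out={}
def mask(col):
    if col=='white': return ((hsv[...,1]<50)&(hsv[...,2]>150)).astype(np.uint8)
    m=np.zeros(hsv.shape[:2],bool)
    for a,b in rng[col]: m|=(hsv[...,0]>=a)&(hsv[...,0]<=b)
    return (m&(hsv[...,1]>110)&(hsv[...,2]>50)).astype(np.uint8)
def draw(uv,col): cv2.circle(vis,tuple(int(v) for v in (np.array(uv)-[190,100])*2.5+1),3,col,-1)
def near(m,P,r):
    k=np.zeros_like(m); cv2.circle(k,tuple(int(v) for v in pix(c,P)),r,1,-1); return m*k
for t,(x,y) in trays.items():
    m=near(mask(t),[x,y,.01],32)
    p=np.argwhere(m)[:,::-1].astype(np.float32)
    w=np.array([onplane(c,q,.014)[:2] for q in p],np.float32)
    (cx,cy),sz,a=cv2.minAreaRect(w*1000)
    out['tray_'+t]=[cx/1000,cy/1000]; print('tray',t,round(cx),round(cy),np.round(sz),round(a),len(p)); draw(pix(c,[cx/1000,cy/1000,.006]),(255,255,255))
    for b in cv2.boxPoints(((cx,cy),sz,a)): draw(pix(c,[*b/1000,.014]),(255,0,255))
for j,t in init.items():
    x,y=out['tray_'+t]
    m=near(mask(j),[x,y,.084],13)
    n,l,s,ce=cv2.connectedComponentsWithStats(m); i=1+np.argmax(s[1:,4])
    w=onplane(c,ce[i],.078); out['jar_'+j]=w[:2].tolist(); print('jar',j,(w[:2]*1000).round(),s[i,4],ce[i].round(1)); draw(pix(c,[w[0],w[1],.084]),(0,0,0))
json.dump(out,open('m.json','w'))
cv2.imwrite('pics/crop1.png',vis[:,:,::-1])
print(env.read_clock(),env.read_orientation(),env.read_tool_pos())
E
python3 meas.py
```

```text
tray red 487 -243 [85. 86.] 24 911
tray blue 654 183 [85. 84.] 69 851
tray yellow 483 -9 [84. 84.] 10 1010
tray green 625 -137 [83. 83.] 5 852
tray white 489 228 [85. 84.] 80 1292
jar red [479.  -8.] 224 [315.4 217.9]
jar blue [ 629. -136.] 236 [374.6 148.4]
jar yellow [ 486. -243.] 246 [424.6 215. ]
jar green [655. 183.] 210 [228.1 136.6]
1.15 [-4.51995059e-01 -3.10886731e+00  1.27265889e-06] [0.14951327 0.50325102 0.2313119 ]
```

View pics/crop1.png

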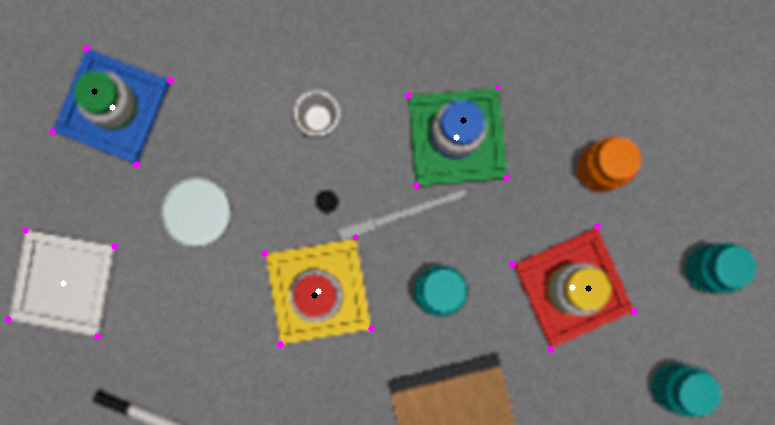

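The fits match the known 84 mm trays, and the chosen jars check out in the crop (caps at black dots, tray centres at white dots). First move is the green jar to the white tray.

```bash
cat > mv.py <<'E'
from h import *
import json,sys
from scipy.spatial.transform import Rotation as R
Z=.025; H=.145
def ori(a):  # tool z down, tool y at world angle a
    y=np.array([np.cos(a),np.sin(a),0]); z=np.array([0,0,-1.]); return R.from_matrix(np.c_[np.cross(y,z),y,z]).as_rotvec()
A=ori(0); B=ori(np.pi)
def cap(): return env.read_tool_pos(),env.read_opening(),env.read_clock()
def move(src,dst,o):
    src,dst=list(src),list(dst)
    env.grip(.085)
    env.reach(src+[H+.01],o)
    env.move_linear(src+[Z],speed=.12); env.grip(.03,50); print('grip',cap())
    env.move_linear(src+[H],speed=.12)
    env.move_linear(dst+[H],speed=.2); print('carry',cap())
    env.move_linear(dst+[Z+.02],speed=.12)
    s=env.move_linear(dst+[Z-.001],speed=.03,stop_force=5); print('down',s,cap())
    env.grip(.085); env.sleep(.2)
    env.move_linear(dst+[H+.01],speed=.15); print('done',cap())
E
python3 - <<'E'
from mv import *
m=json.load(open('m.json'))
p=m['jar_green']
for n in m:
  print(n,[ [None if q is None else np.round(q,2)[[0,4,5]].tolist() for q in [env.solve_ik(m[n]+[z],o) for z in (Z,H+.01)]] for o in (A,B)])
E
```

```text
tray_red [[[-0.59, 0.0, 0.98], [-0.59, 0.0, 0.98]], [[-0.59, 0.0, -2.16], [-0.59, 0.0, -2.16]]]
tray_blue [[[0.17, 0.0, 1.75], [0.17, 0.0, 1.75]], [[0.17, 0.0, -1.4], [0.17, 0.0, -1.4]]]
tray_yellow [[[-0.16, 0.0, 1.41], [-0.16, 0.0, 1.41]], [[-0.16, 0.0, -1.73], [-0.16, 0.0, -1.73]]]
tray_green [[[-0.32, 0.0, 1.25], [-0.32, 0.0, 1.25]], [[-0.32, 0.0, -1.89], [-0.32, 0.0, -1.89]]]
tray_white [[[0.31, 0.0, 1.88], [0.31, 0.0, 1.88]], [[0.31, 0.0, -1.26], [0.31, 0.0, -1.26]]]
jar_red [[[-0.16, 0.0, 1.41], [-0.16, 0.0, 1.41]], [[-0.16, 0.0, -1.73], [-0.16, 0.0, -1.73]]]
jar_blue [[[-0.32, 0.0, 1.25], [-0.32, 0.0, 1.25]], [[-0.32, 0.0, -1.89], [-0.32, 0.0, -1.89]]]
jar_yellow [[[-0.59, 0.0, 0.98], [-0.59, 0.0, 0.98]], [[-0.59, 0.0, -2.16], [-0.59, 0.0, -2.16]]]
jar_green [[[0.17, 0.0, 1.74], [0.17, 0.0, 1.74]], [[0.17, 0.0, -1.4], [0.17, 0.0, -1.4]]]
```

Run:
```python
from mv import *
m=json.load(open('m.json'))
env.move_linear([.33,.28,.23],speed=.2)
x,y=m['jar_green']; env.reach([x,y,.2],A)
move(m['jar_green'],m['tray_white'],A)
snap('top','top2.png'); im,_=snap('wrist','w2.png')
```

```text
grip (array([0.65558216, 0.18298509, 0.02604103]), 0.04497596927430752, 6.2167)
carry (array([0.49035459, 0.22739002, 0.14491613]), 0.04497930467694602, 8.375)
down True (array([0.48908248, 0.22749602, 0.02598648]), 0.04479444273707908, 9.9667)
done (array([0.48878085, 0.22738034, 0.15379763]), 0.08467516699301932, 11.6667)
```

View pics/top2.png

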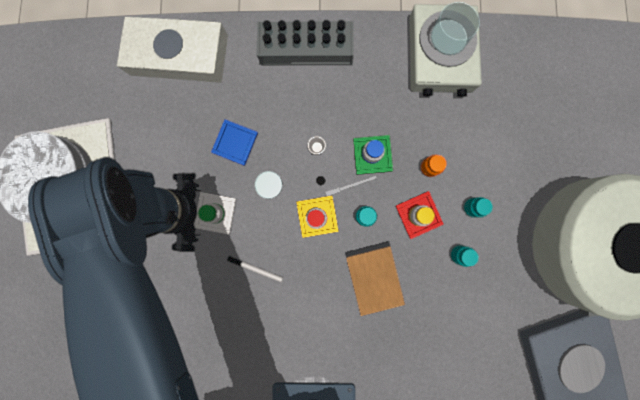

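View pics/w2.png

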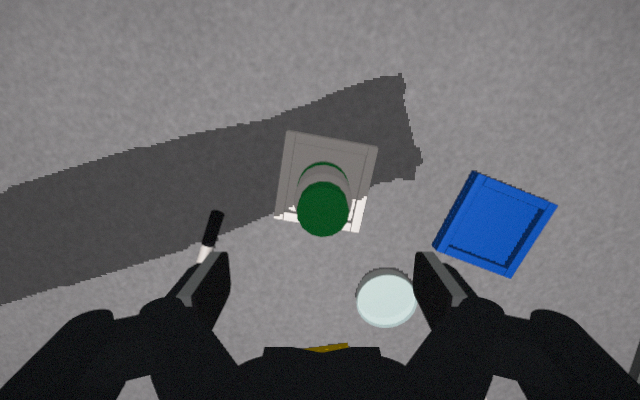

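The green jar stands in the white tray, upright and centred (wrist view (323,205)). Placing depth matches the grasp depth. Carrying on with blue → blue and green → green.

Run:
```python
from mv import *
m=json.load(open('m.json'))
move(m['jar_blue'],m['tray_blue'],A)
move(m['tray_white'],m['tray_green'],A)
env.reach([.38,.0,.3],A)
snap('scene','scene3.png'); print(env.read_clock())
```

```text
grip (array([ 0.63003005, -0.13589659,  0.02605582]), 0.04502035294614, 15.1167)
carry (array([0.65366999, 0.18217946, 0.14504599]), 0.04473825868638994, 18.0167)
down True (array([0.65313298, 0.18332098, 0.02606135]), 0.04495379410336621, 19.6083)
done (array([0.65289799, 0.18324364, 0.15368329]), 0.0850736236292956, 21.3083)
grip (array([0.49014823, 0.22788063, 0.02596754]), 0.04526679693771051, 23.925)
carry (array([ 0.62519211, -0.13584794,  0.14511107]), 0.04466086322370306, 27.1667)
down True (array([ 0.6249262 , -0.13672282,  0.02601621]), 0.04488871758314662, 28.7583)
done (array([ 0.62466802, -0.13658979,  0.15363774]), 0.08522323286540395, 30.4667)
31.7167
```

View pics/scene3.png

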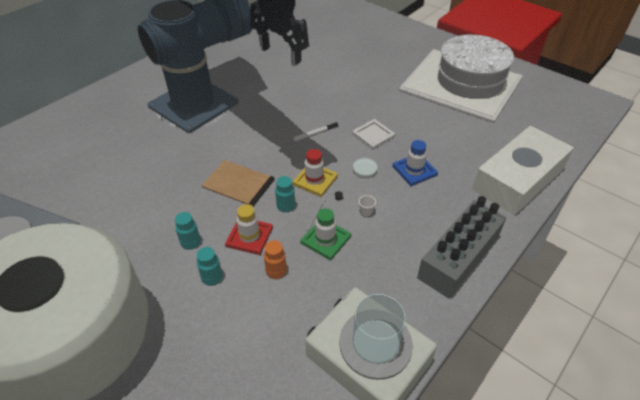

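Blue (417,162) and green (326,230) stand in their own trays, and the crucible (367,205) is unmoved. Next: red → white, yellow → yellow, red → red, then re-measure.

```bash
python3 - <<'E'
from mv import *
m=json.load(open('m.json'))
move(m['jar_red'],m['tray_white'],A)
move(m['jar_yellow'],m['tray_yellow'],A)
move(m['tray_white'],m['tray_red'],A)
x,y=m['tray_red']; env.move_linear([x,y,.25]); 
env.move_linear([.3,.3,.3],speed=.25)
E
sed -i "s/^init=.*/init={k:k for k in rng}/; s/crop1/crop2/; s/top1/top3/; s/m\.json/m2.json/" meas.py
# same-colour: separate cap via the scene camera too
python3 - <<'E'
from h import *
import json
m=json.load(open('m.json'))
im,c=snap('top','top3.png')
v=cv2.resize(im[100:270,190:500],None,fx=2.5,fy=2.5,interpolation=cv2.INTER_CUBIC)
for j in ['red','blue','yellow','green']:
    P=m['tray_'+j]
    for z,r in ((.084,.0185),):
        a=np.linspace(0,2*np.pi,24,endpoint=False)
        for t in a:
            q=(pix(c,[P[0]+r*np.cos(t),P[1]+r*np.sin(t),z])-[190,100])*2.5+1; cv2.circle(v,tuple(int(x) for x in q),1,(255,255,255),-1)
cv2.imwrite('pics/crop2.png',v[:,:,::-1]); 
s,cs=snap('scene','scene4.png')
for cam,cc in (('top',c),('scene',cs)):
  for n in ['jar_red','jar_blue','jar_yellow','jar_green','crucible']:
    for d in env.landmark_of(cam,n)[:4]: print(cam,n,round(d['p'],2),world(cc,d['point']).round(3))
cv2.imwrite('pics/scrop.png',cv2.resize(s[120:290,160:450],None,fx=2.7,fy=2.7,interpolation=cv2.INTER_CUBIC)[:,:,::-1])
print(env.read_clock(),env.read_tool_pos())
E
```

```text
grip (array([ 0.47956341, -0.00853109,  0.02574066]), 0.04490838606120274, 34.35)
carry (array([0.48942544, 0.22675681, 0.14490135]), 0.04426429215103573, 36.8333)
down True (array([0.48917255, 0.22752466, 0.02574624]), 0.04453075278882817, 38.4333)
done (array([0.48882326, 0.22740883, 0.15379055]), 0.08510181501823398, 40.1333)
grip (array([ 0.48634666, -0.24381295,  0.02589123]), 0.044954363371088414, 43.75)
carry (array([ 0.4829366 , -0.01003442,  0.14495441]), 0.04478064182563319, 46.2167)
down True (array([ 0.48258082, -0.00931451,  0.02588303]), 0.04464158017380653, 47.8167)
done (array([ 0.48223646, -0.00928652,  0.1538455 ]), 0.08506202172306376, 49.5167)
grip (array([0.49004787, 0.22786163, 0.02579681]), 0.044558680179850395, 52.3583)
carry (array([ 0.48692605, -0.24262545,  0.14504298]), 0.04486823282921984, 56.0167)
down True (array([ 0.48655635, -0.24315917,  0.02580762]), 0.04459417319979782, 57.6167)
done (array([ 0.48621141, -0.24293372,  0.15377854]), 0.0847921414407739, 59.3167)
top jar_red 0.65 [ 0.482 -0.244  0.007]
top jar_blue 0.84 [0.649 0.186 0.008]
top jar_yellow 0.92 [ 0.485 -0.006  0.004]
top jar_yellow 0.85 [ 0.595 -0.269 -0.001]
top jar_yellow 0.78 [ 0.508 -0.373 -0.004]
top jar_yellow 0.67 [ 0.393 -0.337  0.001]
top jar_green 0.56 [ 0.625 -0.137  0.003]
top jar_green 0.52 [ 0.646 -0.007 -0.005]
top crucible 0.8 [ 0.646 -0.003 -0.003]
scene jar_red 0.8 [ 0.488 -0.245  0.003]
scene jar_blue 0.58 [0.654 0.185 0.007]
scene jar_yellow 0.84 [ 0.597 -0.272  0.001]
scene jar_yellow 0.79 [ 0.482 -0.123  0.002]
scene jar_yellow 0.77 [ 0.395 -0.342  0.001]
scene jar_yellow 0.65 [ 0.508 -0.371 -0.   ]
scene jar_green 0.58 [ 0.623 -0.137  0.007]
scene crucible 0.75 [ 0.62  -0.139  0.004]
scene crucible 0.66 [ 0.645 -0.009 -0.001]
63.1583 [0.30000671 0.30000409 0.30001292]
```

View pics/crop2.png

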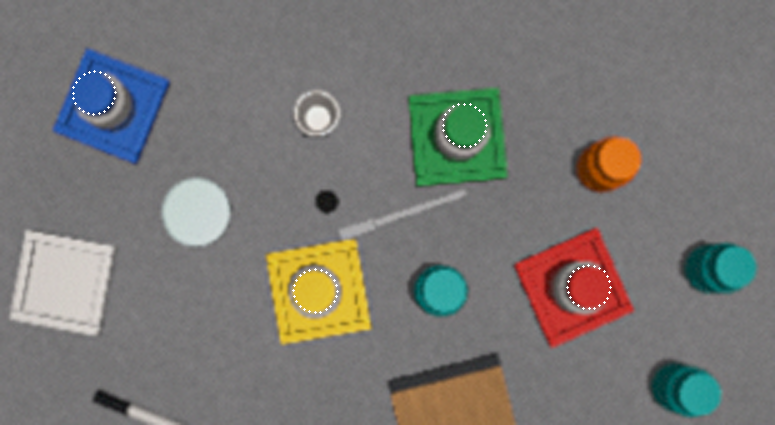

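View pics/scrop.png

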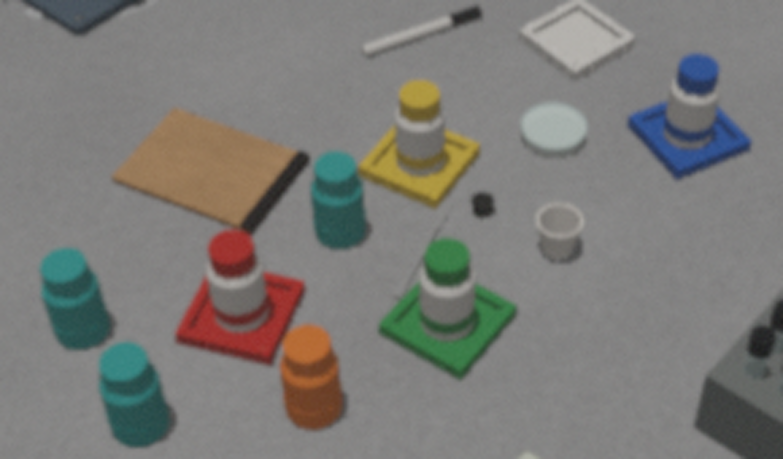

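All four caps sit inside the circles predicted for a centred, upright jar: blue (95,93), green (464,126), yellow (315,290) and red (588,287). The scene crop shows every jar upright and flat in its tray, the crucible unmoved and the arm clear.

```bash
python3 -c "
from rig import env
env.sign_off()"
```

```text
the job is handed in; nothing more can be done
```

All four jars are in the trays of their own colours, and I handed the job in at about 63 s of the 141 s allowed. The hand-in gave no verdict.

**What I did:** The jars had been swapped in two pairs, so I used the white tray twice. I moved green to white, blue to blue and green to green, then red to white, yellow to yellow and red to red.

**Last checks:**
- **Position:** in the top view each cap sat within about 2–3 mm of where a centred, upright jar's cap should be. The limit is 15 mm.
- **Height:** each set-down stopped within about 0.1 mm of the height the jar was gripped at, so the jars are on the tray floors.
- **Surroundings:** the crucible's measured position was the same as at the start to within a few millimetres. The arm was clear of everything.

**Where the networks disagreed:** They gave some false reports:
- They called look-alike jars yellow.
- The last scene search missed the real yellow jar.
- One report took the crucible for a green jar, and another took the green jar for the crucible.

I settled these against the pictures. No check failed.

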